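# Set the desk-light brightness by its thumbwheel and store it

## Task

Roll the thumbwheel that peeps out of the slot in the desk-light console, stroking it gently with a fingertip, until the yellow pointer in the scale window stands at the orange tab (not the blue one). Then press the green button down to store that brightness and let go of it, leaving the setting at the orange tab. Never press hard on anything, do not press the green button while the pointer is elsewhere, and leave the things around the console where they are.

Things in the scene. Friction and masses are not known exactly. Their poses are not given: they have to be found in the camera images.
- console: Desk-light console, a flat black box with an aluminium panel on top, fixed to the desk: 130 (x) x 180 (y) x 56 mm high. Origin: centre of its underside; at yaw 0 its own x points away from the robot, y to the left. In its frame the panel surface is z = 56 mm. It turns a little about the vertical from case to case.
- wheel_slot (a point): Centre of the wheel's slot, on the panel (console frame x -18, y 0, z 56 mm); slot 13 mm wide (x), 46 mm long (y). The black ribbed thumbwheel (50 mm diameter, 9 mm thick, axle along console x) stands out of it; its crown lies right above this point, 4 to 10 mm over the panel: that height differs from console to console and is not measured, so feel for it.
- thumbwheel (a joint): Wheel angle, rad; grows as the crown goes to console +y. Turning takes 2 N along the rim; it stays where left. The axle is sprung: gives from 1.5 N, then 9 N per mm, to a stop after 1.7 mm. Pressed with less than 3 N it slips, 5 to 9 N drives it well; more than 14 N on anything is too hard. One stroke turns it by about a fingertip's width, so lift, go back, repeat.
- pointer (a joint): Position of the yellow pointer along the scale, m, 0 at mid-scale, growing towards console +y; range -0.036 to 0.036. Geared to the thumbwheel: 14 mm per rad, 0.56 mm per mm of rim, to +y when the crown is dragged to +y. It starts near mid-scale and is out of reach of fingers.
- pointer_tip (a point): Far end of the yellow pointer (2.5 mm wide, 11 mm long along x, sunk in the 96 x 12 mm scale window at the panel's far half), 0 to 7 mm below the panel surface; moves along console y (console frame x 40 mm, y = the pointer's position).
- tab_orange: Orange tab, 6 mm wide (y), 6 mm high, fixed on the panel at the far edge of the scale window: the wanted brightness. Origin: middle of its width, on the panel; axes as the console's. It stands 16 to 32 mm to one side or the other of mid-scale.
- tab_blue: Blue tab of the same shape, on the other side of mid-scale: another user's brightness, not wanted.
- store_button_top (a point): Centre of the top of the green round store button (22 mm diameter), in a black collar at the right of the panel: console frame x -18, y -60, z 70 mm when up (14 mm over the panel, its collar 4 mm over the panel).
- store_button (a joint): Travel of the green button, m: 0 up, 0.006 fully down, sprung (1.5 N to start, 5 N fully down). It stores when it is down by more than 0.0045; it counts as touched from 0.003.
- glue_stick: Loose glue stick standing upright, 26 mm diameter, 92 mm high, left of the console. Origin: centre of its foot. Leave alone.
- stapler: Loose dark blue stapler, 30 x 132 x 46 mm, left of the console; origin: centre of its underside. Leave alone.
- sticky_pad: Loose yellow block of sticky notes, 75 x 75 x 28 mm, right of the console; origin: centre of its underside. Leave alone.

How it is judged:
On the way, in this order (a step that is already met when the one before it is completed fails the run):
1. the yellow pointer stands at the orange tab, the button not yet pressed (y of pointer_tip in the frame of tab_orange between -0.003 and 0.003 m and value of joint store_button below 0.002 m), for 0.3 s.
2. the green button is pressed down with the pointer at the orange tab (y of pointer_tip in the frame of tab_orange between -0.003 and 0.003 m and value of joint store_button above 0.0045 m), for 0.05 s.
At the end, for the whole second after the job is handed in: the yellow pointer is within 3 mm of the middle of the orange tab (inside its width) and the green button, after being pressed by more than 4.5 mm, is up again (y of pointer_tip in the frame of tab_orange between -0.003 and 0.003 m and value of joint store_button below 0.001 m); the robot touches nothing.
It fails at once if the fingers or the arm press on anything with more than 14 N (contact force between any of the fingers, the arm and anything else above 14 N).
It fails at once if the green button is pressed (3 mm or more) while the pointer is more than 3 mm off the orange tab (value of joint store_button above 0.003 m and not (y of pointer_tip in the frame of tab_orange between -0.003 and 0.003 m)).
It fails at once if the glue stick, stapler or sticky notes are moved by more than 15 mm, or the glue stick is tipped (distance of any of glue_stick, stapler, sticky_pad from where it was at the start of the episode above 0.015 m or angle between glue_stick's own z axis and vertical above 0.3 rad).
It also fails if it takes over 48 s, if anything falls off the work surface, if the arm or the gripper's body presses on something with over 40 N, if the wrist force passes 120 N, or if a joint passes its speed limit or range.

## Robot

A 6-joint arm with a two-finger parallel gripper is mounted at the origin on a cart in front of the work surface, level with it; the furniture and walls round the work are solid. World frame = base frame: x ahead of the robot, y to its left, z up, the work surface at z = 0. Lengths are in m, angles in rad, forces in N, time in s.
With the tool pointing down it reaches from about 0.35 to 0.975 m from the base axis. Payload 7.1 kg.
Tool frame: the origin (TCP) lies midway between the tips of the shut fingers; the grasp point (between the pads) lies ctrl.tcp_to_grasp behind it (ctrl.tcp_to_grasp is the distance from the TCP to the grasp point, in m); z points along the fingers, y is the line along which they close (so a half turn about z gives the same grasp; the last joint's range is limited). The gripper opens to 88 mm and grips with 3 to 60 N. Pads are 20 mm wide; open, the fingers measure 115 mm over their backs; the gripper's body (75 mm by 178 mm) begins 61 mm behind the grasp point.
Start: joints at [-1.211, 0.423, 1.63, -0, 1.089, -0.019], TCP at [0.231, -0.581, 0.197] pointing down, gripper open.
Joint ranges: [-3, 3], [-0.9, 2.11], [0.09, 2.58], [-1.31, 4.45], [0.11, 2.69], [-2.54, 2.54]. Speed limits (rad/s): [2.39, 2.39, 3.01, 3.14, 3.14, 3.14].

## Interface

Orientations are given as a rotation vector (axis times angle).
In Python, from plant import ctrl gives the robot as it stands.
- The arm moves only by the shell command python3 -m pendant 'ROWS' [FORCE]. ROWS is JSON, a list of rows, each an object of numbers: "dx", "dy", "dz": the shift along the tool's x, y, z in m; "wx", "wy", "wz": the turn, a rotation vector about the tool's x, y, z in rad; "jaw": the closure in counts, from 0 (fully open) to 255 (shut). A call has 1 to 20 rows; each row is the pose to reach, as a shift and turn from the pose commanded when the call began, along the tool's axes at that moment; what a row does not reach only later rows make up. A row lasts 1/12 s, in which the tool goes at most 41.7 mm and 7.16 degrees, less where a joint would pass 70% of its speed; a pose out of reach is approached as far as the arm can. A call with a gripper value outside its range is refused whole. The fingers move at their own pace and stop on an object; FORCE is the grip in N (left out, the last holds). Time passes only in rows, so rows that repeat a pose let the fingers close. It gives the time, the measured TCP pose, the force, the opening and the grip force at its end, in the units of the state.
- ctrl.sense(): the state, without advancing time (a new reading comes with each control period).
- ctrl.camera(name): name is "side" or "top"; returns a dict with "frame" (384x512x3 uint8, red, green, blue), "z_map" (384x512 float32, m along the optical axis (not along the pixel's ray), 0 where there is no reading), "fx", "fy", "cx", "cy" (pixels), "R" (3x3) and "t" (3): a world point X has camera coordinates R X + t. Camera axes: x right, y down, z forward; pixel columns grow to the right and rows downward; lengths in m; the calibration is good to about 2 mm. A picture is of the moment at which its call begins.
- ctrl.job_done(): hands the job in; it is judged then, once.
Trained networks look in a picture, given as the dict that the camera call returned (one of the last four; its "shot" number tells which), for a name from the list of things; names that differ only in an ending like _2 or _b are one class to them, and where a whole thing is asked for, a point or a joint stands for the part that bears it (a point fixed in the world has none). Each returns a list of dicts, best first, with "score" (0 to 1); they miss things now and then, are a little off and sometimes report something else, mostly with a low value. They report only what shows in the picture. A call takes as long as a camera call.
- ctrl.boxes_of(name, picture): "extent" ([left, top, right, bottom] in pixels, round what is visible of it).
The state is a dict: "time": time; "joints": joint angles; "joint_vel": joint speeds; "effort": joint torques, N m; "tcp_pos": TCP position; "tcp_rot": TCP orientation; "wrist_force": force on the tool from outside, world axes, zero at the start; "ft_torque": the same for the moment, N m; "width": opening from 0.0 (shut) to 1.0 (fully open); "grip_force": force on a finger pad.
Only numpy, scipy, OpenCV 4.12 (cv2) and the standard library are available. Lean on these libraries where they do the work, as an engineer would, in place of code of your own. Each camera call takes 0.05 s, during which the arm holds its last target. There are 200 camera calls.

## Working session

There is one attempt and no reset: what is moved stays moved. The work goes in short steps, Python scripts to look and compute and a shell command to move; the robot and the scene stay as the last step left them, time stands still between calls to the robot, and variables do not carry over. Pictures are saved under pics/ and viewed, at most 10 in all, crops included, and the job is handed in when it is done.

```bash
ls; mkdir -p pics; cat > h.py <<'E'
import numpy as np, cv2
from plant import ctrl
def proj(c,X):
    p=np.array(c["R"])@np.array(X)+np.array(c["t"]); return np.array([c["fx"]*p[0]/p[2]+c["cx"],c["fy"]*p[1]/p[2]+c["cy"]])
def onplane(c,u,v,z):
    R=np.array(c["R"]);t=np.array(c["t"]);d=R.T@np.array([(u-c["cx"])/c["fx"],(v-c["cy"])/c["fy"],1]);o=-R.T@t
    return o+d*(z-o[2])/d[2]
def save(n,im,s=1): cv2.imwrite("pics/"+n,cv2.resize(im[...,::-1],None,fx=s,fy=s,interpolation=cv2.INTER_CUBIC))
E
python3 - <<'E'
from h import *
np.set_printoptions(precision=4,suppress=True)
s=ctrl.sense();print(s)
print(ctrl.tcp_to_grasp)
a=ctrl.camera("top");b=ctrl.camera("side")
save("a.png",np.hstack([a["frame"],b["frame"]]),0.78)
for n,c in (("top",a),("side",b)):
    print(n,c["fx"],c["R"],c["t"])
    for k in ["console","wheel_slot","thumbwheel","pointer","tab_orange","tab_blue","store_button","store_button_top","glue_stick","stapler","sticky_pad"]:
        r=ctrl.boxes_of(k,c)[:2]; print(k,[(np.round(x["extent"],1).tolist(),round(x["score"],2)) for x in r])
E
```

```text
pics
{'time': 0.0, 'joints': array([-1.211 ,  0.4238,  1.6307,  0.    ,  1.0886, -0.019 ]), 'joint_vel': array([-0.0006, -0.    , -0.0006,  0.0002,  0.0015,  0.0002]), 'effort': array([  0.0001, -54.4628, -27.3661,   0.0643,   0.0228,  -0.0001]), 'tcp_pos': array([ 0.2309, -0.5801,  0.1963]), 'tcp_rot': array([-3.0839, -0.5912,  0.0004]), 'wrist_force': array([ 0.2107, -0.1501, -0.4751]), 'ft_torque': array([-0.039 , -0.0008, -0.0001]), 'grip_force': 0.0, 'width': 1.001167450770614}
0.0187
top 431.752341663662 [[ 0.0109 -0.9999 -0.0037]
 [-0.9817 -0.01   -0.1902]
 [ 0.1901  0.0057 -0.9817]] [-0.0677  0.5635  0.8234]
console [([194.0, 163.5, 287.6, 240.9], 0.66)]
wheel_slot [([197.5, 164.7, 285.9, 235.4], 0.73)]
thumbwheel []
pointer []
tab_orange [([174.4, 196.9, 197.3, 259.5], 0.41)]
tab_blue []
store_button []
store_button_top [([264.7, 197.2, 277.4, 212.0], 0.49)]
glue_stick [([169.1, 159.6, 190.7, 182.9], 0.62)]
stapler [([172.1, 197.6, 197.4, 262.0], 0.93)]
sticky_pad [([297.3, 167.0, 337.9, 204.7], 0.84)]
side 360.5956394778848 [[-0.9644 -0.2638 -0.0158]
 [-0.1394  0.5584 -0.8178]
 [ 0.2246 -0.7865 -0.5753]] [0.5254 0.1619 0.7436]
console [([229.3, 189.0, 290.4, 251.0], 0.97)]
wheel_slot [([228.9, 188.7, 293.9, 252.7], 0.69)]
thumbwheel [([268.9, 210.2, 271.1, 216.1], 0.46), ([264.5, 190.4, 274.9, 199.1], 0.31)]
pointer []
tab_orange []
tab_blue []
store_button [([264.0, 188.8, 274.0, 198.7], 0.44)]
store_button_top []
glue_stick []
stapler [([240.5, 250.1, 304.9, 272.9], 0.63)]
sticky_pad [([249.8, 177.8, 274.6, 194.1], 0.8)]
```

View crops.

```bash
python3 - <<'E'
from h import *
a=ctrl.camera("top");b=ctrl.camera("side")
A=cv2.resize(a["frame"][150:270,160:345],None,fx=4.3,fy=4.3,interpolation=cv2.INTER_CUBIC)
save("b.png",A); save("c.png",b["frame"][165:285,210:330],5)
E
```

```text
(no output)
```

View pics/b.png

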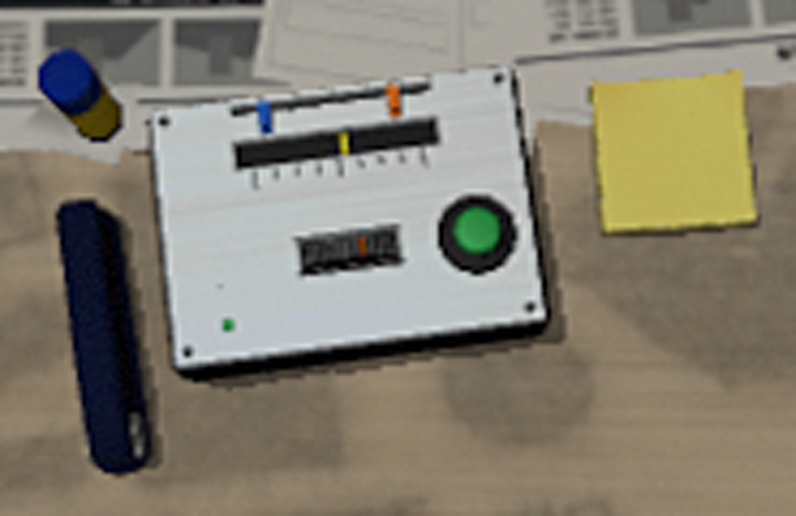

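View pics/c.png

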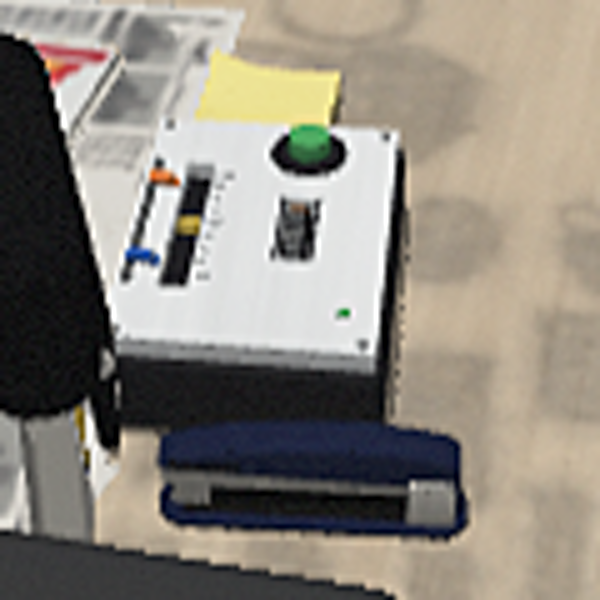

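```bash
cat >> h.py <<'E'
from scipy.spatial.transform import Rotation as Ro
def console(c):
    # panel: bright, low-saturation pixels around the console
    hsv=cv2.cvtColor(c["frame"],cv2.COLOR_RGB2HSV); m=((hsv[...,1]<45)&(hsv[...,2]>150)).astype(np.uint8)
    m[:, :190]=0; m[:,295:]=0; m[:160]=0; m[245:]=0
    m=cv2.morphologyEx(m,cv2.MORPH_OPEN,np.ones((5,5)))
    n,l,s,_=cv2.connectedComponentsWithStats(m); k=1+s[1:,4].argmax()
    v,u=np.nonzero(l==k)
    P=np.array([onplane(c,x,y,.056)[:2] for x,y in zip(u,v)])
    return cv2.minAreaRect((P*1000).astype(np.float32)),(u.min(),u.max(),v.min(),v.max())
def blob(c,lo,hi,box,smin=110,vmin=60):
    hsv=cv2.cvtColor(c["frame"],cv2.COLOR_RGB2HSV).astype(int); x0,x1,y0,y1=box; h=hsv[y0:y1,x0:x1]
    m=(h[...,0]>=lo)&(h[...,0]<=hi)&(h[...,1]>smin)&(h[...,2]>vmin); v,u=np.nonzero(m); w=(h[...,1]*h[...,2])[m]
    return np.average(u,weights=w)+x0,np.average(v,weights=w)+y0,m.sum(),(u.min()+x0,u.max()+x0,v.min()+y0,v.max()+y0)
E
python3 - <<'E'
from h import *
np.set_printoptions(precision=4,suppress=True)
a=ctrl.camera("top"); 
print("cam",-np.array(a["R"]).T@a["t"]); r=console(a); print(r)
for n,lo,hi,z,box in (("orange",4,17,.060,(245,258,165,182)),("blue",100,125,.060,(215,230,168,186)),("ptr",22,34,.054,(232,250,175,190)),("btn",45,80,.070,(255,285,190,220)),("wheelmark",3,15,.062,(228,256,200,215))):
    try:
        u,v,k,e=blob(a,lo,hi,box,100); print(n,u,v,k,e,onplane(a,u,v,z))
    except Exception as ex: print(n,ex)
for z in (.056,):
    for u,v in ((150,110),(512,68),(547,322),(178,370),(350,250)): print(onplane(a,u/4.3+160-.4,v/4.3+150-.4,z))
s=ctrl.sense(); print(Ro.from_rotvec(s["tcp_rot"]).as_matrix())
E
```

```text
cam [ 0.3973 -0.0667  0.9153]
(((556.0197143554688, -19.65044403076172), (147.64453125, 172.6855010986328), 7.2071027755737305), (np.int64(196), np.int64(285), np.int64(160), np.int64(233)))
orange 251.04996989592593 172.699876716649 20 (np.int64(249), np.int64(252), np.int64(170), np.int64(176)) [ 0.5981 -0.0429  0.06  ]
blue 221.04683211867 176.63100193164587 20 (np.int64(219), np.int64(222), np.int64(174), np.int64(180)) [0.5893 0.0179 0.06  ]
ptr 239.5713431943822 183.0571826392134 10 (np.int64(239), np.int64(240), np.int64(181), np.int64(185)) [ 0.5777 -0.0197  0.054 ]
btn 270.3907654972323 203.13711558289955 96 (np.int64(265), np.int64(275), np.int64(198), np.int64(208)) [ 0.5343 -0.0825  0.07  ]
wheelmark 243.64084343329625 206.50085134990795 8 (np.int64(243), np.int64(244), np.int64(205), np.int64(208)) [ 0.5282 -0.0292  0.062 ]
[0.5927 0.0726 0.056 ]
[ 0.615  -0.0992  0.056 ]
[ 0.4937 -0.1158  0.056 ]
[0.4697 0.0548 0.056 ]
[ 0.5265 -0.0237  0.056 ]
[[ 0.9291  0.3698  0.    ]
 [ 0.3698 -0.9291  0.    ]
 [ 0.     -0.     -1.    ]]
```

```bash
python3 -m pendant '[{"dx":0.24,"dy":-0.208,"dz":0.02,"wz":-0.66,"jaw":255},{"dx":0.24,"dy":-0.208,"dz":0.02,"wz":-0.66,"jaw":255},{"dx":0.24,"dy":-0.208,"dz":0.02,"wz":-0.66,"jaw":255},{"dx":0.24,"dy":-0.208,"dz":0.02,"wz":-0.66,"jaw":255},{"dx":0.24,"dy":-0.208,"dz":0.02,"wz":-0.66,"jaw":255},{"dx":0.24,"dy":-0.208,"dz":0.02,"wz":-0.66,"jaw":255},{"dx":0.482,"dy":-0.415,"dz":0.06,"wz":-1.328,"jaw":255},{"dx":0.482,"dy":-0.415,"dz":0.06,"wz":-1.328,"jaw":255},{"dx":0.482,"dy":-0.415,"dz":0.06,"wz":-1.328,"jaw":255},{"dx":0.482,"dy":-0.415,"dz":0.06,"wz":-1.328,"jaw":255},{"dx":0.482,"dy":-0.415,"dz":0.06,"wz":-1.328,"jaw":255},{"dx":0.482,"dy":-0.415,"dz":0.06,"wz":-1.328,"jaw":255},{"dx":0.482,"dy":-0.415,"dz":0.06,"wz":-1.328,"jaw":255},{"dx":0.482,"dy":-0.415,"dz":0.06,"wz":-1.328,"jaw":255},{"dx":0.482,"dy":-0.415,"dz":0.06,"wz":-1.328,"jaw":255},{"dx":0.482,"dy":-0.415,"dz":0.06,"wz":-1.328,"jaw":255},{"dx":0.482,"dy":-0.415,"dz":0.1,"wz":-1.328,"jaw":255},{"dx":0.482,"dy":-0.415,"dz":0.112,"wz":-1.328,"jaw":255},{"dx":0.482,"dy":-0.415,"dz":0.112,"wz":-1.328,"jaw":255},{"dx":0.482,"dy":-0.415,"dz":0.112,"wz":-1.328,"jaw":255}]' 10
python3 - <<'E'
from h import *
np.set_printoptions(precision=4,suppress=True)
s=ctrl.sense();print(s["tcp_pos"],s["wrist_force"],s["width"],s["joints"]);print(Ro.from_rotvec(s["tcp_rot"]).as_matrix())
a=ctrl.camera("top");b=ctrl.camera("side")
A=cv2.resize(a["frame"][150:270,190:300],None,fx=3.5,fy=3.5,interpolation=cv2.INTER_CUBIC);B=cv2.resize(b["frame"][165:285,210:320],None,fx=3.5,fy=3.5,interpolation=cv2.INTER_CUBIC)
save("d.png",np.hstack([A,B]))
E
```

```text
[ 0.2312 -0.5807  0.1971] [ 0.0607 -0.0342 -0.1138] 1.0010356350112426 [-1.211   0.4231  1.6299  0.      1.0886 -0.019 ]
[[ 0.9291  0.3698  0.    ]
 [ 0.3698 -0.9291  0.    ]
 [ 0.     -0.     -1.    ]]validation failed for argument at $[0]...
```

View pics/d.png

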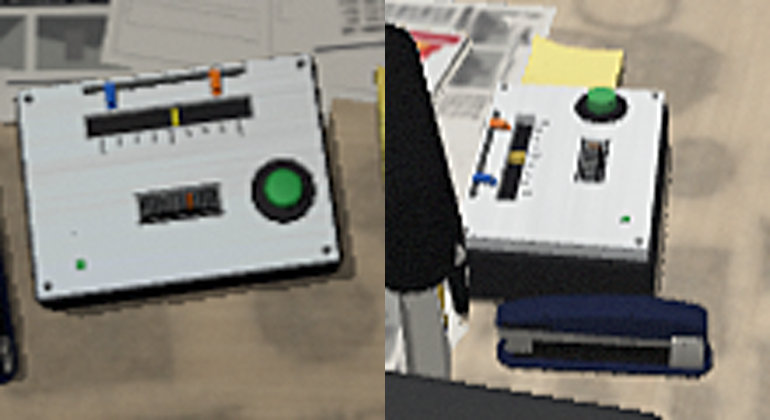

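The call was refused, so the scene is unchanged. The pointer is mid-scale at (175,117), the orange tab is at (215,82), and the wheel is at (180,203). I'll retry with a complete row.

```bash
python3 -m pendant '[{"dx":0.04,"dy":-0.035,"dz":0.0,"wx":0,"wy":0,"wz":-0.1,"jaw":255}]' 10; echo; python3 -m pendant '[{"dx":0.04,"dy":-0.035,"dz":0.0,"wx":0,"wy":0,"wz":-0.1,"jaw":250}]'; python3 -m pendant --help | head -20
```

```text
time: 1.53
tcp_pos: [0.2487, -0.5482, 0.1974]
tcp_rot: [3.049, 0.738, -0.001]
wrist_force: [0.4, -0.0, 0.6]
width: 0.958
grip_force: 0.0

time: 1.62
tcp_pos: [0.2654, -0.5054, 0.1969]
tcp_rot: [3.009, 0.899, 0.001]
wrist_force: [0.7, -0.3, 0.2]
width: 0.887
grip_force: 0.0invalid input: not JSON, or not a number
```

```bash
python3 -m pendant '[{"dx":0,"dy":0,"dz":0,"wx":0,"wy":0,"wz":0,"jaw":255},{"dx":0,"dy":0,"dz":0,"wx":0,"wy":0,"wz":0,"jaw":255},{"dx":0,"dy":0,"dz":0,"wx":0,"wy":0,"wz":0,"jaw":255}]'
cat >> h.py <<'E'
O=np.array([.5437,-.0212]);YAW=np.radians(7.8)
cx_=np.array([np.cos(YAW),np.sin(YAW)]);cy_=np.array([-np.sin(YAW),np.cos(YAW)])
def go(px,py,z):
    s=ctrl.sense();R=Ro.from_rotvec(s["tcp_rot"]).as_matrix();X=np.r_[O+px*cx_+py*cy_,z]
    Rt=np.column_stack([np.r_[cy_,0],np.r_[cx_,0],[0,0,-1]])
    np.set_printoptions(precision=4,suppress=True)
    d=s["tcp_pos"][:2]-O
    print("t",s["time"],"console xy",d@cx_,d@cy_,"z",s["tcp_pos"][2],"F",s["wrist_force"],"shift",R.T@(X-s["tcp_pos"]),"turn",Ro.from_matrix(R.T@Rt).as_rotvec())
E
python3 -c "
from h import *
go(-.018,.007,.085)"
```

```text
time: 1.87
tcp_pos: [0.2656, -0.5054, 0.1976]
tcp_rot: [3.01, 0.896, -0.0]
wrist_force: [-0.3, -0.2, 0.7]
width: 0.658
grip_force: 0.0
t 1.8667 console xy -0.34118882577128623 -0.44195470306847795 z 0.19756509481614515 F [-0.305  -0.2263  0.7015] shift [ 0.4844 -0.2674  0.112 ] turn [ 0.0009  0.0011 -1.1282]
```

```bash
python3 -m pendant '[{"dx":0.24,"dy":-0.134,"dz":0.02,"wx":0,"wy":0,"wz":-0.56,"jaw":255},{"dx":0.24,"dy":-0.134,"dz":0.02,"wx":0,"wy":0,"wz":-0.56,"jaw":255},{"dx":0.24,"dy":-0.134,"dz":0.02,"wx":0,"wy":0,"wz":-0.56,"jaw":255},{"dx":0.24,"dy":-0.134,"dz":0.02,"wx":0,"wy":0,"wz":-0.56,"jaw":255},{"dx":0.24,"dy":-0.134,"dz":0.02,"wx":0,"wy":0,"wz":-0.56,"jaw":255},{"dx":0.484,"dy":-0.267,"dz":0.05,"wx":0,"wy":0,"wz":-1.128,"jaw":255},{"dx":0.484,"dy":-0.267,"dz":0.05,"wx":0,"wy":0,"wz":-1.128,"jaw":255},{"dx":0.484,"dy":-0.267,"dz":0.05,"wx":0,"wy":0,"wz":-1.128,"jaw":255},{"dx":0.484,"dy":-0.267,"dz":0.05,"wx":0,"wy":0,"wz":-1.128,"jaw":255},{"dx":0.484,"dy":-0.267,"dz":0.05,"wx":0,"wy":0,"wz":-1.128,"jaw":255},{"dx":0.484,"dy":-0.267,"dz":0.05,"wx":0,"wy":0,"wz":-1.128,"jaw":255},{"dx":0.484,"dy":-0.267,"dz":0.05,"wx":0,"wy":0,"wz":-1.128,"jaw":255},{"dx":0.484,"dy":-0.267,"dz":0.05,"wx":0,"wy":0,"wz":-1.128,"jaw":255},{"dx":0.484,"dy":-0.267,"dz":0.05,"wx":0,"wy":0,"wz":-1.128,"jaw":255},{"dx":0.484,"dy":-0.267,"dz":0.05,"wx":0,"wy":0,"wz":-1.128,"jaw":255},{"dx":0.484,"dy":-0.267,"dz":0.112,"wx":0,"wy":0,"wz":-1.128,"jaw":255},{"dx":0.484,"dy":-0.267,"dz":0.112,"wx":0,"wy":0,"wz":-1.128,"jaw":255},{"dx":0.484,"dy":-0.267,"dz":0.112,"wx":0,"wy":0,"wz":-1.128,"jaw":255},{"dx":0.484,"dy":-0.267,"dz":0.112,"wx":0,"wy":0,"wz":-1.128,"jaw":255}]'
python3 - <<'E'
from h import *
go(-.018,.007,.068)
a=ctrl.camera("top");b=ctrl.camera("side")
A=cv2.resize(a["frame"][130:250,190:300],None,fx=3.5,fy=3.5,interpolation=cv2.INTER_CUBIC);B=cv2.resize(b["frame"][165:285,210:320],None,fx=3.5,fy=3.5,interpolation=cv2.INTER_CUBIC)
save("e.png",np.hstack([A,B]))
E
```

```text
time: 3.45
tcp_pos: [0.5236, -0.018, 0.0845]
tcp_rot: [-2.066, -2.364, 0.003]
wrist_force: [0.1, -0.4, 0.3]
width: 0.005
grip_force: 0.0
t 3.45 console xy -0.019435527579099176 0.005918471336247352 z 0.0845472419924303 F [ 0.1163 -0.3755  0.2919] shift [0.0011 0.0015 0.0165] turn [-0.0025 -0.0003 -0.002 ]
```

View pics/e.png

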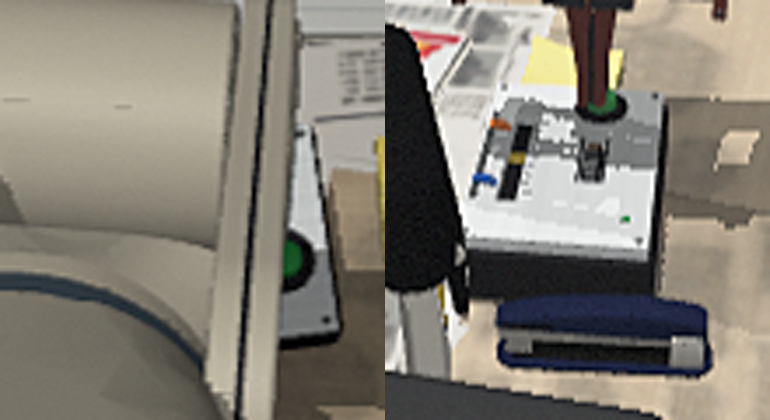

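The side view shows the pointer at (517,157), the orange tab at (499,124), and the wheel at (592,160) below the shut fingertips. The top view is blocked by the arm. Next I'll feel for the crown in small steps, stopping on force.

```bash
cat > chk.py <<'E'
from h import *
import sys
s=ctrl.sense(); print(s["tcp_pos"][2].round(5),s["wrist_force"].round(2)); sys.exit(s["wrist_force"][2]>2.3)
E
P='python3 -m pendant'
$P '[{"dx":0.001,"dy":0.0015,"dz":0.008,"wx":0.002,"wy":0,"wz":-0.002,"jaw":255},{"dx":0.001,"dy":0.0015,"dz":0.0165,"wx":0.002,"wy":0,"wz":-0.002,"jaw":255},{"dx":0.001,"dy":0.0015,"dz":0.0165,"wx":0.002,"wy":0,"wz":-0.002,"jaw":255},{"dx":0.001,"dy":0.0015,"dz":0.0165,"wx":0.002,"wy":0,"wz":-0.002,"jaw":255}]' >/dev/null; python3 chk.py &&
$P '[{"dx":0,"dy":0,"dz":0.0007,"wx":0,"wy":0,"wz":0,"jaw":255},{"dx":0,"dy":0,"dz":0.0007,"wx":0,"wy":0,"wz":0,"jaw":255}]' >/dev/null && python3 chk.py &&
$P '[{"dx":0,"dy":0,"dz":0.0007,"wx":0,"wy":0,"wz":0,"jaw":255},{"dx":0,"dy":0,"dz":0.0007,"wx":0,"wy":0,"wz":0,"jaw":255}]' >/dev/null && python3 chk.py &&
$P '[{"dx":0,"dy":0,"dz":0.0007,"wx":0,"wy":0,"wz":0,"jaw":255},{"dx":0,"dy":0,"dz":0.0007,"wx":0,"wy":0,"wz":0,"jaw":255}]' >/dev/null && python3 chk.py &&
$P '[{"dx":0,"dy":0,"dz":0.0007,"wx":0,"wy":0,"wz":0,"jaw":255},{"dx":0,"dy":0,"dz":0.0007,"wx":0,"wy":0,"wz":0,"jaw":255}]' >/dev/null && python3 chk.py &&
$P '[{"dx":0,"dy":0,"dz":0.0007,"wx":0,"wy":0,"wz":0,"jaw":255},{"dx":0,"dy":0,"dz":0.0007,"wx":0,"wy":0,"wz":0,"jaw":255}]' >/dev/null && python3 chk.py &&
$P '[{"dx":0,"dy":0,"dz":0.0007,"wx":0,"wy":0,"wz":0,"jaw":255},{"dx":0,"dy":0,"dz":0.0007,"wx":0,"wy":0,"wz":0,"jaw":255}]' >/dev/null && python3 chk.py &&
$P '[{"dx":0,"dy":0,"dz":0.0007,"wx":0,"wy":0,"wz":0,"jaw":255},{"dx":0,"dy":0,"dz":0.0007,"wx":0,"wy":0,"wz":0,"jaw":255}]' >/dev/null && python3 chk.py; python3 -c "
from h import *
go(-.018,.007,.06)"
```

```text
0.06832 [-0.08  0.15  0.3 ]
t 3.8833 console xy -0.017262075585387473 0.008277550470592783 z 0.0683209493118848 F [-0.0816  0.1499  0.3037] shift [-0.0013 -0.0007  0.0083] turn [-0.0027 -0.0001  0.0019]False
```

```bash
sed -i 's/sys.exit(\(.*\))$/sys.exit(int(\1))/' chk.py
P='python3 -m pendant'
$P '[{"dx":-0.001,"dy":-0.0007,"dz":0.0007,"wx":0,"wy":0,"wz":0,"jaw":255},{"dx":-0.001,"dy":-0.0007,"dz":0.0007,"wx":0,"wy":0,"wz":0,"jaw":255}]' >/dev/null && python3 chk.py &&
$P '[{"dx":0,"dy":0,"dz":0.0007,"wx":0,"wy":0,"wz":0,"jaw":255},{"dx":0,"dy":0,"dz":0.0007,"wx":0,"wy":0,"wz":0,"jaw":255}]' >/dev/null && python3 chk.py &&
$P '[{"dx":0,"dy":0,"dz":0.0007,"wx":0,"wy":0,"wz":0,"jaw":255},{"dx":0,"dy":0,"dz":0.0007,"wx":0,"wy":0,"wz":0,"jaw":255}]' >/dev/null && python3 chk.py &&
$P '[{"dx":0,"dy":0,"dz":0.0007,"wx":0,"wy":0,"wz":0,"jaw":255},{"dx":0,"dy":0,"dz":0.0007,"wx":0,"wy":0,"wz":0,"jaw":255}]' >/dev/null && python3 chk.py &&
$P '[{"dx":0,"dy":0,"dz":0.0007,"wx":0,"wy":0,"wz":0,"jaw":255},{"dx":0,"dy":0,"dz":0.0007,"wx":0,"wy":0,"wz":0,"jaw":255}]' >/dev/null && python3 chk.py &&
$P '[{"dx":0,"dy":0,"dz":0.0007,"wx":0,"wy":0,"wz":0,"jaw":255},{"dx":0,"dy":0,"dz":0.0007,"wx":0,"wy":0,"wz":0,"jaw":255}]' >/dev/null && python3 chk.py &&
$P '[{"dx":0,"dy":0,"dz":0.0007,"wx":0,"wy":0,"wz":0,"jaw":255},{"dx":0,"dy":0,"dz":0.0007,"wx":0,"wy":0,"wz":0,"jaw":255}]' >/dev/null && python3 chk.py &&
$P '[{"dx":0,"dy":0,"dz":0.0007,"wx":0,"wy":0,"wz":0,"jaw":255},{"dx":0,"dy":0,"dz":0.0007,"wx":0,"wy":0,"wz":0,"jaw":255}]' >/dev/null && python3 chk.py; python3 -c "
from h import *
go(-.018,.007,.06)"
```

```text
0.06798 [-0.33  0.31  0.09]
0.06727 [ 0.02 -0.03  0.61]
0.06647 [-0.47  0.41  0.83]
0.0657 [0.53 0.36 0.29]
0.06498 [-0.34 -0.94  0.28]
0.06427 [ 0.07 -0.37 -0.75]
0.06359 [-0.27  0.25 -0.18]
0.06287 [ 0.9  -0.43  0.3 ]
t 5.2167 console xy -0.017719597768471197 0.0072767985013429655 z 0.06287030531343801 F [ 0.8972 -0.4326  0.2959] shift [-0.0003 -0.0003  0.0029] turn [-0.0022 -0.      0.0019]
```

```bash

P='python3 -m pendant'
$P '[{"dx":0,"dy":0,"dz":0.0007,"wx":0,"wy":0,"wz":0,"jaw":255},{"dx":0,"dy":0,"dz":0.0007,"wx":0,"wy":0,"wz":0,"jaw":255}]' >/dev/null && python3 chk.py &&
$P '[{"dx":0,"dy":0,"dz":0.0007,"wx":0,"wy":0,"wz":0,"jaw":255},{"dx":0,"dy":0,"dz":0.0007,"wx":0,"wy":0,"wz":0,"jaw":255}]' >/dev/null && python3 chk.py &&
$P '[{"dx":0,"dy":0,"dz":0.0007,"wx":0,"wy":0,"wz":0,"jaw":255},{"dx":0,"dy":0,"dz":0.0007,"wx":0,"wy":0,"wz":0,"jaw":255}]' >/dev/null && python3 chk.py &&
$P '[{"dx":0,"dy":0,"dz":0.0007,"wx":0,"wy":0,"wz":0,"jaw":255},{"dx":0,"dy":0,"dz":0.0007,"wx":0,"wy":0,"wz":0,"jaw":255}]' >/dev/null && python3 chk.py &&
$P '[{"dx":0,"dy":0,"dz":0.0007,"wx":0,"wy":0,"wz":0,"jaw":255},{"dx":0,"dy":0,"dz":0.0007,"wx":0,"wy":0,"wz":0,"jaw":255}]' >/dev/null && python3 chk.py; python3 -c "
from h import *
go(-.018,.007,.06)"
```

```text
0.06219 [-0.13 -0.68 -0.12]
0.06149 [-0.03 -0.02 -0.23]
0.06077 [-0.5  -0.15  0.24]
0.06008 [-0.71  0.05  0.3 ]
0.05937 [-0.82 -0.75 -0.11]
t 6.05 console xy -0.017747934598944835 0.007265731526702796 z 0.0593747476035967 F [-0.8206 -0.7491 -0.1108] shift [-0.0003 -0.0003 -0.0006] turn [-0.0022 -0.      0.0019]
```

```bash
python3 - <<'E'
from h import *
b=ctrl.camera("side")
save("f.png",b["frame"][165:245,225:310],7)
s=ctrl.sense(); print(proj(b,s["tcp_pos"])); 
X=lambda x,y,z: np.r_[O+x*cx_+y*cy_,z]
for n,p in (("slot",(-.018,0,.056)),("btn",(-.018,-.06,.07)),("c1",(.062,.087,.056)),("c2",(-.062,.087,.056)),("c3",(-.062,-.087,.056))): u=proj(b,X(*p)); print(n,u,(u-[225,165])*7)
E
```

```text
[268.10345238 210.35603577]
slot [268.56130298 209.66860066] [304.92912088 312.68020459]
btn [271.19142702 190.51912871] [323.33998912 178.63390098]
c1 [227.79819211 231.1707887 ] [ 19.58734477 463.19552087]
c2 [284.60222261 235.41132117] [417.2155583  492.87924822]
c3 [289.54392419 190.20180802] [451.80746932 176.41265617]
```

View pics/f.png

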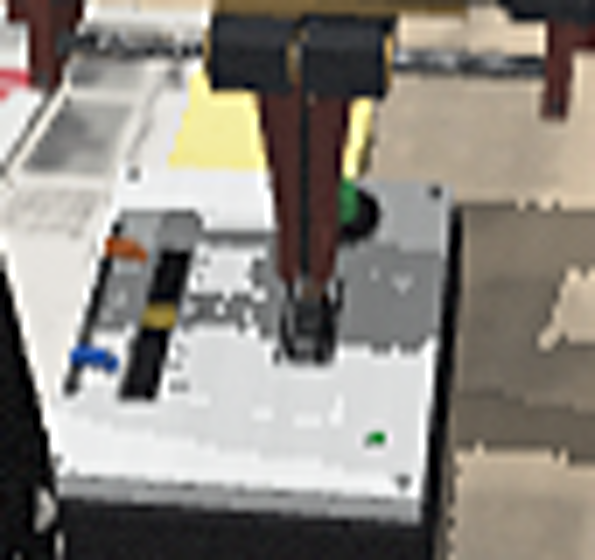

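```bash
python3 - <<'E'
from h import *
np.set_printoptions(precision=1,suppress=True)
b=ctrl.camera("side");R=np.array(b["R"]);t=np.array(b["t"])
for v in range(196,222):
    o=[]
    for u in (265,267,268,270,272,274):
        z=b["z_map"][v,u];X=R.T@(z*np.array([(u-b["cx"])/b["fx"],(v-b["cy"])/b["fy"],1])-t)
        d=X[:2]-O;o.append("%4d %4d %3d"%(d@cx_*1e3,d@cy_*1e3,X[2]*1e3))
    print(v,b["frame"][v,268],o)
E
```

```text
196 [24 31 32] [' -12   19 108', ' -16   14 105', ' -18   17 107', ' -23   20 109', ' -27   20 110', ' -25  -51  60']
197 [19 26 26] [' -12   20 106', ' -16   18 105', ' -18   18 105', ' -23   20 106', ' -27   18 105', ' -25  -50  57']
198 [20 27 26] [' -12   19 103', ' -16   20 103', ' -18   17 102', ' -23   19 103', ' -27   19 104', ' -26  -43  59']
199 [21 31 33] [' -12   22 102', ' -16   20 100', ' -18   16  98', ' -23   20 101', ' -27   18 100', ' -26  -42  57']
200 [17 25 26] [' -12   21  98', ' -16   19  97', ' -18   17  96', ' -23   20  99', ' -27   20  99', ' -26  -42  54']
201 [22 27 29] [' -11   18  93', ' -16   20  96', ' -18   18  94', ' -23   20  95', ' -27   18  95', ' -27  -39  53']
202 [21 28 31] [' -12   20  92', ' -16   21  93', ' -18   17  91', ' -23   18  92', ' -27   20  93', ' -27  -32  55']
203 [20 24 27] [' -11   18  88', ' -16   19  89', ' -18   16  87', ' -23   18  88', ' -27   19  90', ' -27  -30  54']
204 [52 58 61] [' -11   19  85', ' -16   16  84', ' -18   16  84', ' -23   19  87', ' -27   19  87', ' -28  -26  53']
205 [84 83 80] [' -12   20  83', ' -11
[... 1285 characters left out ...]
  18  51', ' -16   20  53', ' -19   21  53', ' -23   18  52', ' -28   19  53', ' -32   20  54']
217 [181 182 183] [' -12   26  54', ' -17   25  54', ' -19   24  53', ' -23   16  47', ' -28   23  53', ' -33   22  53']
218 [227 228 229] [' -12   28  53', ' -17   27  52', ' -19   28  53', ' -24   29  54', ' -29   28  54', ' -33   28  54']
219 [218 220 221] [' -13   31  52', ' -18   34  55', ' -20   31  53', ' -24   32  54', ' -29   32  54', ' -34   33  55']
220 [217 218 219] [' -13   36  53', ' -18   36  54', ' -20   37  54', ' -25   35  53', ' -29   34  53', ' -33   32  52']
221 [217 218 219] [' -14   39  53', ' -18   38  53', ' -21   40  54', ' -25   38  53', ' -29   37  52', ' -34   36  52']
```

The depth map shows the shut fingertips ending near z≈80 mm, about 20 mm above the reported TCP. That explains why I felt no contact. I'll keep descending under the force guard.

```bash

P='python3 -m pendant'
$P '[{"dx":0,"dy":0,"dz":0.003,"wx":0,"wy":0,"wz":0,"jaw":255},{"dx":0,"dy":0,"dz":0.006,"wx":0,"wy":0,"wz":0,"jaw":255},{"dx":0,"dy":0,"dz":0.008,"wx":0,"wy":0,"wz":0,"jaw":255},{"dx":0,"dy":0,"dz":0.008,"wx":0,"wy":0,"wz":0,"jaw":255}]' >/dev/null && python3 chk.py &&
$P '[{"dx":0,"dy":0,"dz":0.0008,"wx":0,"wy":0,"wz":0,"jaw":255},{"dx":0,"dy":0,"dz":0.0008,"wx":0,"wy":0,"wz":0,"jaw":255}]' >/dev/null && python3 chk.py &&
$P '[{"dx":0,"dy":0,"dz":0.0008,"wx":0,"wy":0,"wz":0,"jaw":255},{"dx":0,"dy":0,"dz":0.0008,"wx":0,"wy":0,"wz":0,"jaw":255}]' >/dev/null && python3 chk.py &&
$P '[{"dx":0,"dy":0,"dz":0.0008,"wx":0,"wy":0,"wz":0,"jaw":255},{"dx":0,"dy":0,"dz":0.0008,"wx":0,"wy":0,"wz":0,"jaw":255}]' >/dev/null && python3 chk.py &&
$P '[{"dx":0,"dy":0,"dz":0.0008,"wx":0,"wy":0,"wz":0,"jaw":255},{"dx":0,"dy":0,"dz":0.0008,"wx":0,"wy":0,"wz":0,"jaw":255}]' >/dev/null && python3 chk.py &&
$P '[{"dx":0,"dy":0,"dz":0.0008,"wx":0,"wy":0,"wz":0,"jaw":255},{"dx":0,"dy":0,"dz":0.0008,"wx":0,"wy":0,"wz":0,"jaw":255}]' >/dev/null && python3 chk.py &&
$P '[{"dx":0,"dy":0,"dz":0.0008,"wx":0,"wy":0,"wz":0,"jaw":255},{"dx":0,"dy":0,"dz":0.0008,"wx":0,"wy":0,"wz":0,"jaw":255}]' >/dev/null && python3 chk.py &&
$P '[{"dx":0,"dy":0,"dz":0.0008,"wx":0,"wy":0,"wz":0,"jaw":255},{"dx":0,"dy":0,"dz":0.0008,"wx":0,"wy":0,"wz":0,"jaw":255}]' >/dev/null && python3 chk.py &&
$P '[{"dx":0,"dy":0,"dz":0.0008,"wx":0,"wy":0,"wz":0,"jaw":255},{"dx":0,"dy":0,"dz":0.0008,"wx":0,"wy":0,"wz":0,"jaw":255}]' >/dev/null && python3 chk.py &&
$P '[{"dx":0,"dy":0,"dz":0.0008,"wx":0,"wy":0,"wz":0,"jaw":255},{"dx":0,"dy":0,"dz":0.0008,"wx":0,"wy":0,"wz":0,"jaw":255}]' >/dev/null && python3 chk.py 
python3 -c "
from h import *
go(-.018,.007,.06)"
```

```text
0.05088 [ 0.1  -0.94  0.06]
0.05048 [ 0.42 -0.61 -0.24]
0.04984 [ 0.12  0.55 -0.26]
0.04903 [-0.31 -0.36  0.45]
0.0482 [-0.38 -0.21  0.06]
0.04736 [ 0.61 -0.33  0.63]
0.04656 [ 0.45 -0.45  1.75]
0.04579 [-0.32 -0.18 -0.68]
0.04497 [ 0.21  0.66 -0.36]
0.04415 [-0.72  0.21  0.24]
t 7.9833 console xy -0.017780372865708476 0.007284182824279242 z 0.04415060150001736 F [-0.7206  0.2123  0.2369] shift [-0.0003 -0.0003 -0.0158] turn [-0.0022 -0.      0.0019]
```

Still no contact, so I'll continue the same way.

```bash

P='python3 -m pendant'
$P '[{"dx":0,"dy":0,"dz":0.0007,"wx":0,"wy":0,"wz":0,"jaw":255},{"dx":0,"dy":0,"dz":0.0007,"wx":0,"wy":0,"wz":0,"jaw":255}]' >/dev/null && python3 chk.py &&
$P '[{"dx":0,"dy":0,"dz":0.0007,"wx":0,"wy":0,"wz":0,"jaw":255},{"dx":0,"dy":0,"dz":0.0007,"wx":0,"wy":0,"wz":0,"jaw":255}]' >/dev/null && python3 chk.py &&
$P '[{"dx":0,"dy":0,"dz":0.0007,"wx":0,"wy":0,"wz":0,"jaw":255},{"dx":0,"dy":0,"dz":0.0007,"wx":0,"wy":0,"wz":0,"jaw":255}]' >/dev/null && python3 chk.py &&
$P '[{"dx":0,"dy":0,"dz":0.0007,"wx":0,"wy":0,"wz":0,"jaw":255},{"dx":0,"dy":0,"dz":0.0007,"wx":0,"wy":0,"wz":0,"jaw":255}]' >/dev/null && python3 chk.py &&
$P '[{"dx":0,"dy":0,"dz":0.0007,"wx":0,"wy":0,"wz":0,"jaw":255},{"dx":0,"dy":0,"dz":0.0007,"wx":0,"wy":0,"wz":0,"jaw":255}]' >/dev/null && python3 chk.py &&
$P '[{"dx":0,"dy":0,"dz":0.0007,"wx":0,"wy":0,"wz":0,"jaw":255},{"dx":0,"dy":0,"dz":0.0007,"wx":0,"wy":0,"wz":0,"jaw":255}]' >/dev/null && python3 chk.py 
python3 - <<'E'
from h import *
go(-.018,.007,.06)
b=ctrl.camera("side");R=np.array(b["R"]);t=np.array(b["t"])
for v in range(202,218):
    o=[]
    for u in (265,267,268,270,272):
        z=b["z_map"][v,u];X=R.T@(z*np.array([(u-b["cx"])/b["fx"],(v-b["cy"])/b["fy"],1])-t)
        d=X[:2]-O;o.append("%4d %4d %3d"%(d@cx_*1e3,d@cy_*1e3,X[2]*1e3))
    print(v,o)
E
```

```text
0.04348 [-0.01 -0.28 -0.37]
0.04279 [0.31 0.07 0.39]
0.04208 [-0.21 -0.93  0.02]
0.04137 [ 0.86  0.25 -0.32]
0.04068 [0.46 0.73 0.97]
0.03998 [ 0.32 -0.14  0.21]
t 8.9833 console xy -0.017755371335631497 0.007277162240839495 z 0.03998213157754518 F [ 0.321  -0.1439  0.2061] shift [-0.0003 -0.0003 -0.02  ] turn [-0.0021 -0.      0.0019]
202 [' -12   19  92', ' -16   21  93', ' -18   19  92', ' -23   18  92', ' -27   19  93']
203 [' -12   20  89', ' -16   16  87', ' -18   17  87', ' -23   20  90', ' -28   20  91']
204 [' -12   19  86', ' -16   18  85', ' -18   18  85', ' -23   20  87', ' -27   18  87']
205 [' -12   20  84', ' -16   19  83', ' -18   18  83', ' -23   19  84', ' -28   21  86']
206 [' -11   19  80', ' -16   17  79', ' -18   16  79', ' -23   21  83', ' -27   19  82']
207 [' -12   20  78', ' -16   21  79', ' -18   17  76', ' -23   20  79', ' -27   19  79']
208 [' -11   18  74', ' -16   19  75', ' -18   17  73', ' -23   19  75', ' -27   18  75']
209 [' -12   21  73', ' -16   18  72', ' -18   16  70', ' -23   19  72', ' -27   18  72']
210 [' -12   20  69', ' -16   18  68', ' -18   16  67', ' -23   19  69', ' -28   20  71']
211 [' -12   20  67', ' -16   20  67', ' -18   16  64', ' -23   19  67', ' -27   16  65']
212 [' -11   20  64', ' -15   14  60', ' -17   11  58', ' -23   17  62', ' -26    5  54']
213 [' -11   12  55', ' -15   14  56', ' -18   14  57', ' -22   13  56', ' -27   11  55']
214 [' -11   14  53', ' -15   14  54', ' -18   16  55', ' -23   17  57', ' -27   12  53']
215 [' -11   18  53', ' -16   18  54', ' -18   19  55', ' -23   17  54', ' -27   14  52']
216 [' -11   18  50', ' -16   21  53', ' -19   21  54', ' -23   17  51', ' -28   19  53']
217 [' -12   23  51', ' -17   27  55', ' -19   26  55', ' -23   19  49', ' -28   23  53']
```

```bash

P='python3 -m pendant'
$P '[{"dx":0,"dy":0,"dz":0.0006,"wx":0,"wy":0,"wz":0,"jaw":255},{"dx":0,"dy":0,"dz":0.0006,"wx":0,"wy":0,"wz":0,"jaw":255}]' >/dev/null && python3 chk.py &&
$P '[{"dx":0,"dy":0,"dz":0.0006,"wx":0,"wy":0,"wz":0,"jaw":255},{"dx":0,"dy":0,"dz":0.0006,"wx":0,"wy":0,"wz":0,"jaw":255}]' >/dev/null && python3 chk.py &&
$P '[{"dx":0,"dy":0,"dz":0.0006,"wx":0,"wy":0,"wz":0,"jaw":255},{"dx":0,"dy":0,"dz":0.0006,"wx":0,"wy":0,"wz":0,"jaw":255}]' >/dev/null && python3 chk.py &&
$P '[{"dx":0,"dy":0,"dz":0.0006,"wx":0,"wy":0,"wz":0,"jaw":255},{"dx":0,"dy":0,"dz":0.0006,"wx":0,"wy":0,"wz":0,"jaw":255}]' >/dev/null && python3 chk.py &&
$P '[{"dx":0,"dy":0,"dz":0.0006,"wx":0,"wy":0,"wz":0,"jaw":255},{"dx":0,"dy":0,"dz":0.0006,"wx":0,"wy":0,"wz":0,"jaw":255}]' >/dev/null && python3 chk.py &&
$P '[{"dx":0,"dy":0,"dz":0.0006,"wx":0,"wy":0,"wz":0,"jaw":255},{"dx":0,"dy":0,"dz":0.0006,"wx":0,"wy":0,"wz":0,"jaw":255}]' >/dev/null && python3 chk.py &&
$P '[{"dx":0,"dy":0,"dz":0.0006,"wx":0,"wy":0,"wz":0,"jaw":255},{"dx":0,"dy":0,"dz":0.0006,"wx":0,"wy":0,"wz":0,"jaw":255}]' >/dev/null && python3 chk.py
python3 - <<'E'
from h import *
go(-.018,.007,.06)
E
```

```text
0.0394 [-1.05  0.19  0.11]
0.0388 [-0.28  0.46  0.27]
0.03832 [-0.81 -0.07  1.46]
0.03788 [-0.68 -0.53  4.31]
t 9.7 console xy -0.017579658038115384 0.007242747470972249 z 0.037875981776807184 F [-0.675  -0.5264  4.31  ] shift [-0.0002 -0.0005 -0.0221] turn [-0.0017  0.      0.0018]
```

Contact: 4.3 N at TCP z 37.9 mm. I'll make a cautious first stroke towards -y and watch the force.

```bash
sed -i 's/>2.3/>9.5/' chk.py
P='python3 -m pendant'
$P '[{"dx":-0.0015,"dy":0,"dz":0.0001,"wx":0,"wy":0,"wz":0,"jaw":255},{"dx":-0.003,"dy":0,"dz":0.0001,"wx":0,"wy":0,"wz":0,"jaw":255}]' >/dev/null && python3 chk.py &&
$P '[{"dx":-0.0015,"dy":0,"dz":0,"wx":0,"wy":0,"wz":0,"jaw":255},{"dx":-0.003,"dy":0,"dz":0,"wx":0,"wy":0,"wz":0,"jaw":255}]' >/dev/null && python3 chk.py &&
$P '[{"dx":-0.0015,"dy":0,"dz":0,"wx":0,"wy":0,"wz":0,"jaw":255},{"dx":-0.003,"dy":0,"dz":0,"wx":0,"wy":0,"wz":0,"jaw":255}]' >/dev/null && python3 chk.py
cat >> h.py <<'E'
def side(pr=True):
    b=ctrl.camera("side"); r={}
    for n,lo,hi,z,box in (("orange",3,17,.060,(238,250,196,206)),("blue",100,125,.060,(230,246,208,224)),("ptr",18,34,.053,(240,258,190,230))):
        try:
            u,v,k,e=blob(b,lo,hi,box,100); d=onplane(b,u,v,z)[:2]-O; r[n]=d@cy_*1e3; print(n,round(u,1),round(v,1),k,"x,y mm",(d@cx_*1e3).round(1),(d@cy_*1e3).round(1))
        except Exception as ex: print(n,ex)
    return b,r
E
python3 - <<'E'
from h import *
go(-.018,.007,.06); side()
E
```

```text
0.0378 [-0.8   1.84  4.29]
0.03776 [-0.99  2.    5.05]
0.03776 [-0.67  2.59  4.23]
t 10.2 console xy -0.017567215198175223 -0.0018397775918930037 z 0.03776175994978298 F [-0.6707  2.5885  4.2299] shift [ 0.0088 -0.0005 -0.0222] turn [-0.0017 -0.0001  0.0017]
orange 242.1 200.1 15 x,y mm 49.3 -25.7
blue 237.7 215.5 17 x,y mm 49.1 35.1
ptr 247.6 208.6 17 x,y mm 32.5 -2.8
```

```bash

P='python3 -m pendant'
$P '[{"dx":-0.0015,"dy":0,"dz":0.0002,"wx":0,"wy":0,"wz":0,"jaw":255},{"dx":-0.003,"dy":0,"dz":0.0002,"wx":0,"wy":0,"wz":0,"jaw":255}]' >/dev/null && python3 chk.py &&
$P '[{"dx":-0.002,"dy":0,"dz":0,"wx":0,"wy":0,"wz":0,"jaw":255},{"dx":-0.004,"dy":0,"dz":0,"wx":0,"wy":0,"wz":0,"jaw":255}]' >/dev/null && python3 chk.py 
python3 - <<'E'
from h import *
go(-.018,.007,.06); side()
E
```

```text
0.03757 [-0.83  1.33  6.72]
0.03761 [-1.38  1.8   5.14]
t 10.5833 console xy -0.017549775258423887 -0.00882428120442425 z 0.03760985563235784 F [-1.3848  1.7986  5.1428] shift [ 0.0158 -0.0005 -0.0224] turn [-0.0017 -0.0002  0.0018]
orange 242.1 200.2 15 x,y mm 49.3 -25.7
blue 237.7 215.5 17 x,y mm 49.2 35.1
ptr 247.9 207.5 17 x,y mm 32.3 -6.9
```

```bash

P='python3 -m pendant'
$P '[{"dx":0,"dy":0,"dz":-0.004,"wx":0,"wy":0,"wz":0,"jaw":255},{"dx":0.0,"dy":0.0,"dz":-0.005,"wx":0,"wy":0,"wz":0,"jaw":255},{"dx":0.009,"dy":0.0,"dz":-0.005,"wx":0,"wy":0,"wz":0,"jaw":255},{"dx":0.0175,"dy":-0.0005,"dz":-0.005,"wx":0,"wy":0,"wz":0,"jaw":255},{"dx":0.0175,"dy":-0.0005,"dz":-0.003,"wx":0,"wy":0,"wz":0,"jaw":255},{"dx":0.0175,"dy":-0.0005,"dz":-0.0015,"wx":0,"wy":0,"wz":0,"jaw":255},{"dx":0.0175,"dy":-0.0005,"dz":-0.0007,"wx":0,"wy":0,"wz":0,"jaw":255},{"dx":0.0175,"dy":-0.0005,"dz":-0.0003,"wx":0,"wy":0,"wz":0,"jaw":255},{"dx":0.0175,"dy":-0.0005,"dz":0.0,"wx":0,"wy":0,"wz":0,"jaw":255},{"dx":0.0175,"dy":-0.0005,"dz":0.0,"wx":0,"wy":0,"wz":0,"jaw":255}]' >/dev/null; python3 chk.py &&
$P '[{"dx":-0.002,"dy":0,"dz":0.0,"wx":0,"wy":0,"wz":0,"jaw":255},{"dx":-0.0045,"dy":0,"dz":0.0,"wx":0,"wy":0,"wz":0,"jaw":255},{"dx":-0.007,"dy":0,"dz":0.0,"wx":0,"wy":0,"wz":0,"jaw":255}]' >/dev/null && python3 chk.py &&
$P '[{"dx":-0.0025,"dy":0,"dz":0,"wx":0,"wy":0,"wz":0,"jaw":255},{"dx":-0.005,"dy":0,"dz":0,"wx":0,"wy":0,"wz":0,"jaw":255},{"dx":-0.0075,"dy":0,"dz":0,"wx":0,"wy":0,"wz":0,"jaw":255},{"dx":-0.01,"dy":0,"dz":0,"wx":0,"wy":0,"wz":0,"jaw":255}]' >/dev/null && python3 chk.py 
python3 - <<'E'
from h import *
go(-.018,.007,.06); side()
E
```

```text
0.03757 [-2.76  1.72  5.79]
0.03766 [-2.3   1.78  6.43]
0.03766 [-2.51  2.16  6.15]
t 12.05 console xy -0.018216984927484345 -0.008363300438522344 z 0.03766491032843473 F [-2.509   2.1579  6.1486] shift [ 0.0154  0.0002 -0.0223] turn [-0.0021 -0.0002  0.0016]
orange 242.1 200.2 15 x,y mm 49.3 -25.6
blue 237.7 215.5 17 x,y mm 49.2 35.1
ptr 248.6 205.1 13 x,y mm 32.3 -16.6
```

```bash

P='python3 -m pendant'
$P '[{"dx":0,"dy":0,"dz":-0.004,"wx":0,"wy":0,"wz":0,"jaw":255},{"dx":0.0,"dy":0.0,"dz":-0.005,"wx":0,"wy":0,"wz":0,"jaw":255},{"dx":0.008,"dy":0.0,"dz":-0.005,"wx":0,"wy":0,"wz":0,"jaw":255},{"dx":0.015,"dy":0.0003,"dz":-0.005,"wx":0,"wy":0,"wz":0,"jaw":255},{"dx":0.015,"dy":0.0003,"dz":-0.003,"wx":0,"wy":0,"wz":0,"jaw":255},{"dx":0.015,"dy":0.0003,"dz":-0.0015,"wx":0,"wy":0,"wz":0,"jaw":255},{"dx":0.015,"dy":0.0003,"dz":-0.0007,"wx":0,"wy":0,"wz":0,"jaw":255},{"dx":0.015,"dy":0.0003,"dz":-0.0003,"wx":0,"wy":0,"wz":0,"jaw":255},{"dx":0.015,"dy":0.0003,"dz":0.0,"wx":0,"wy":0,"wz":0,"jaw":255},{"dx":0.015,"dy":0.0003,"dz":0.0,"wx":0,"wy":0,"wz":0,"jaw":255}]' >/dev/null; python3 chk.py &&
$P '[{"dx":-0.002,"dy":0,"dz":0.0,"wx":0,"wy":0,"wz":0,"jaw":255},{"dx":-0.0045,"dy":0,"dz":0.0,"wx":0,"wy":0,"wz":0,"jaw":255},{"dx":-0.007,"dy":0,"dz":0.0,"wx":0,"wy":0,"wz":0,"jaw":255},{"dx":-0.0095,"dy":0,"dz":0.0,"wx":0,"wy":0,"wz":0,"jaw":255},{"dx":-0.012,"dy":0,"dz":0.0,"wx":0,"wy":0,"wz":0,"jaw":255},{"dx":-0.012,"dy":0,"dz":0.0,"wx":0,"wy":0,"wz":0,"jaw":255}]' >/dev/null && python3 chk.py &&
python3 - <<'E'
from h import *
go(-.018,.007,.06); side()
E
$P '[{"dx":0,"dy":0,"dz":-0.01,"wx":0,"wy":0,"wz":0,"jaw":255},{"dx":0,"dy":0,"dz":-0.04,"wx":0,"wy":0,"wz":0,"jaw":255},{"dx":-0.03,"dy":0,"dz":-0.07,"wx":0,"wy":0,"wz":0,"jaw":255},{"dx":-0.07,"dy":0,"dz":-0.08,"wx":0,"wy":0,"wz":0,"jaw":255},{"dx":-0.11,"dy":0,"dz":-0.08,"wx":0,"wy":0,"wz":0,"jaw":255},{"dx":-0.15,"dy":0,"dz":-0.08,"wx":0,"wy":0,"wz":0,"jaw":255},{"dx":-0.19,"dy":0,"dz":-0.08,"wx":0,"wy":0,"wz":0,"jaw":255},{"dx":-0.22,"dy":0,"dz":-0.08,"wx":0,"wy":0,"wz":0,"jaw":255},{"dx":-0.22,"dy":0,"dz":-0.08,"wx":0,"wy":0,"wz":0,"jaw":255},{"dx":-0.22,"dy":0,"dz":-0.08,"wx":0,"wy":0,"wz":0,"jaw":255}]' >/dev/null
python3 - <<'E'
from h import *
go(-.018,.007,.06)
a=ctrl.camera("top")
for n,lo,hi,z,box in (("orange",4,17,.060,(245,258,165,180)),("blue",100,125,.060,(215,230,168,186)),("ptr",22,34,.054,(242,264,174,190))):
    try:
        u,v,k,e=blob(a,lo,hi,box,100); d=onplane(a,u,v,z)[:2]-O; print(n,u,v,k,e,d@cx_*1e3,d@cy_*1e3)
    except Exception as ex: print(n,ex)
A=a["frame"][155:225,205:290]; save("g.png",A,7)
E
```

```text
0.0376 [-1.71  1.53  7.04]
0.03766 [-1.03  0.82  5.49]
t 13.4333 console xy -0.01784985563645487 -0.005585058132736825 z 0.037656584071184176 F [-1.0322  0.8167  5.4892] shift [ 0.0126 -0.0002 -0.0223] turn [-0.0019 -0.0001  0.0014]
orange 242.1 200.2 15 x,y mm 49.3 -25.7
blue 237.7 215.5 17 x,y mm 49.2 35.1
ptr 249.0 203.2 15 x,y mm 32.5 -24.6
t 14.3167 console xy -0.017785548599890743 -0.2267866512617136 z 0.11754982947298058 F [0.664  0.5931 0.2245] shift [ 0.2338 -0.0004  0.0575] turn [-0.0019  0.     -0.0011]
orange 251.05107597118143 172.70265976962932 20 (np.int64(249), np.int64(252), np.int64(170), np.int64(176)) 50.98989929621225 -28.91064961258252
blue 221.04347788381153 176.62954386987334 20 (np.int64(219), np.int64(222), np.int64(174), np.int64(180)) 50.52830675692866 32.53134501767233
ptr 252.5155271901204 181.1190741299072 11 (np.int64(251), np.int64(253), np.int64(179), np.int64(183)) 34.537444514157016 -29.769230181857232
```

View pics/g.png

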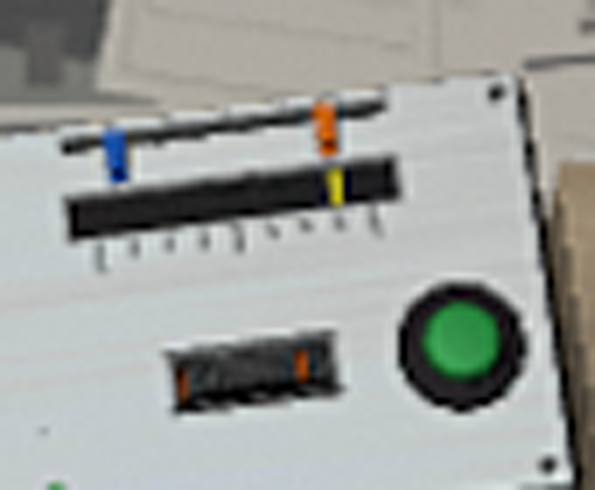

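The top view shows the pointer at (335,187) lined up with the orange tab's foot at (329,153). Along the console's x axis it is off by about 0.6–0.9 mm, so it's in place. Now for the button.

```bash
sed -i 's/>9.5/>3.6/' chk.py
P='python3 -m pendant'
$P '[{"dx":0.04,"dy":0,"dz":0.0,"wx":0,"wy":0,"wz":0,"jaw":255},{"dx":0.08,"dy":0,"dz":0.0,"wx":0,"wy":0,"wz":0,"jaw":255},{"dx":0.12,"dy":0,"dz":0.02,"wx":0,"wy":0,"wz":0,"jaw":255},{"dx":0.15,"dy":0,"dz":0.04,"wx":0,"wy":0,"wz":0,"jaw":255},{"dx":0.167,"dy":0,"dz":0.055,"wx":0,"wy":0,"wz":0,"jaw":255},{"dx":0.167,"dy":0,"dz":0.0625,"wx":0,"wy":0,"wz":0,"jaw":255},{"dx":0.167,"dy":0,"dz":0.0665,"wx":0,"wy":0,"wz":0,"jaw":255},{"dx":0.167,"dy":0,"dz":0.0685,"wx":0,"wy":0,"wz":0,"jaw":255},{"dx":0.167,"dy":0,"dz":0.0695,"wx":0,"wy":0,"wz":0,"jaw":255},{"dx":0.167,"dy":0,"dz":0.0695,"wx":0,"wy":0,"wz":0,"jaw":255}]' >/dev/null; python3 chk.py &&
$P '[{"dx":0,"dy":0,"dz":0.001,"wx":0,"wy":0,"wz":0,"jaw":255},{"dx":0,"dy":0,"dz":0.001,"wx":0,"wy":0,"wz":0,"jaw":255}]' >/dev/null && python3 chk.py &&
$P '[{"dx":0,"dy":0,"dz":0.001,"wx":0,"wy":0,"wz":0,"jaw":255},{"dx":0,"dy":0,"dz":0.001,"wx":0,"wy":0,"wz":0,"jaw":255}]' >/dev/null && python3 chk.py &&
$P '[{"dx":0,"dy":0,"dz":0.001,"wx":0,"wy":0,"wz":0,"jaw":255},{"dx":0,"dy":0,"dz":0.001,"wx":0,"wy":0,"wz":0,"jaw":255}]' >/dev/null && python3 chk.py &&
$P '[{"dx":0,"dy":0,"dz":0.001,"wx":0,"wy":0,"wz":0,"jaw":255},{"dx":0,"dy":0,"dz":0.001,"wx":0,"wy":0,"wz":0,"jaw":255}]' >/dev/null && python3 chk.py &&
$P '[{"dx":0,"dy":0,"dz":0.001,"wx":0,"wy":0,"wz":0,"jaw":255},{"dx":0,"dy":0,"dz":0.001,"wx":0,"wy":0,"wz":0,"jaw":255}]' >/dev/null && python3 chk.py &&
$P '[{"dx":0,"dy":0,"dz":0.001,"wx":0,"wy":0,"wz":0,"jaw":255},{"dx":0,"dy":0,"dz":0.001,"wx":0,"wy":0,"wz":0,"jaw":255}]' >/dev/null && python3 chk.py
python3 -c "
from h import *
go(-.018,-.06,.0445)"
```

```text
0.04838 [0.85 0.15 0.22]
0.04727 [ 0.23 -0.58  0.46]
0.04597 [-0.42 -0.98 -0.06]
0.04484 [-0.9  -0.67 -0.32]
0.04387 [-1.18 -1.28  1.96]
0.04286 [-0.22 -0.58  2.46]
0.04186 [ 0.09 -0.92  2.05]
t 16.2 console xy -0.017733294275769806 -0.05830643341859437 z 0.04185689308916895 F [ 0.0905 -0.9226  2.0519] shift [-0.0017 -0.0003 -0.0026] turn [-0.0019  0.0001  0.0019]
```

```bash
sed -i 's/>3.6/>5.8/' chk.py
P='python3 -m pendant'
$P '[{"dx":0,"dy":0,"dz":0.0008,"wx":0,"wy":0,"wz":0,"jaw":255},{"dx":0,"dy":0,"dz":0.0015,"wx":0,"wy":0,"wz":0,"jaw":255},{"dx":0,"dy":0,"dz":0.0015,"wx":0,"wy":0,"wz":0,"jaw":255}]' >/dev/null && python3 chk.py &&
$P '[{"dx":0,"dy":0,"dz":0.0004,"wx":0,"wy":0,"wz":0,"jaw":255},{"dx":0,"dy":0,"dz":0.0004,"wx":0,"wy":0,"wz":0,"jaw":255}]' >/dev/null && python3 chk.py &&
$P '[{"dx":0,"dy":0,"dz":0.0003,"wx":0,"wy":0,"wz":0,"jaw":255},{"dx":0,"dy":0,"dz":0.0003,"wx":0,"wy":0,"wz":0,"jaw":255}]' >/dev/null && python3 chk.py &&
$P '[{"dx":0,"dy":0,"dz":0.0003,"wx":0,"wy":0,"wz":0,"jaw":255},{"dx":0,"dy":0,"dz":0.0003,"wx":0,"wy":0,"wz":0,"jaw":255}]' >/dev/null && python3 chk.py &&
$P '[{"dx":0,"dy":0,"dz":0.0003,"wx":0,"wy":0,"wz":0,"jaw":255},{"dx":0,"dy":0,"dz":0.0003,"wx":0,"wy":0,"wz":0,"jaw":255}]' >/dev/null && python3 chk.py
```

```text
0.04037 [-0.56 -1.76  3.33]
0.04004 [-0.34 -1.15  4.37]
0.03972 [-0.39 -2.19  3.88]
0.0394 [-0.73 -1.49  4.02]
0.03909 [-1.1  -1.5   5.17]
```

```bash
P='python3 -m pendant'
$P '[{"dx":0,"dy":0,"dz":0.0003,"wx":0,"wy":0,"wz":0,"jaw":255},{"dx":0,"dy":0,"dz":0.0003,"wx":0,"wy":0,"wz":0,"jaw":255}]' >/dev/null && python3 chk.py &&
$P '[{"dx":0,"dy":0,"dz":0.0002,"wx":0,"wy":0,"wz":0,"jaw":255},{"dx":0,"dy":0,"dz":0.0002,"wx":0,"wy":0,"wz":0,"jaw":255}]' >/dev/null && python3 chk.py &&
$P '[{"dx":0,"dy":0,"dz":0.0002,"wx":0,"wy":0,"wz":0,"jaw":255},{"dx":0,"dy":0,"dz":0.0002,"wx":0,"wy":0,"wz":0,"jaw":255}]' >/dev/null && python3 chk.py
```

```text
0.03879 [-0.96 -2.34  4.54]
0.03873 [-0.16 -1.81  5.86]
```

The button has bottomed: z stopped falling at about 5.7 mm of travel and 5.9 N. I'll lift off, withdraw and check.

```bash
python3 -m pendant '[{"dx":0,"dy":0,"dz":-0.005,"wx":0,"wy":0,"wz":0,"jaw":255},{"dx":0,"dy":0,"dz":-0.015,"wx":0,"wy":0,"wz":0,"jaw":255},{"dx":0,"dy":0,"dz":-0.045,"wx":0,"wy":0,"wz":0,"jaw":255},{"dx":-0.02,"dy":0,"dz":-0.08,"wx":0,"wy":0,"wz":0,"jaw":255},{"dx":-0.06,"dy":0,"dz":-0.08,"wx":0,"wy":0,"wz":0,"jaw":255},{"dx":-0.1,"dy":0,"dz":-0.08,"wx":0,"wy":0,"wz":0,"jaw":255},{"dx":-0.14,"dy":0,"dz":-0.08,"wx":0,"wy":0,"wz":0,"jaw":255},{"dx":-0.17,"dy":0,"dz":-0.08,"wx":0,"wy":0,"wz":0,"jaw":255},{"dx":-0.17,"dy":0,"dz":-0.08,"wx":0,"wy":0,"wz":0,"jaw":255},{"dx":-0.17,"dy":0,"dz":-0.08,"wx":0,"wy":0,"wz":0,"jaw":255}]'
python3 - <<'E'
from h import *
go(-.018,.007,.06); side()
a=ctrl.camera("top")
for n,lo,hi,z,box in (("orange",4,17,.060,(245,258,165,180)),("ptr",22,34,.054,(242,264,174,190)),("btn",45,80,.070,(255,285,190,220))):
    u,v,k,e=blob(a,lo,hi,box,100); d=onplane(a,u,v,z)[:2]-O; print(n,u,v,k,d@cx_*1e3,d@cy_*1e3)
E
```

```text
time: 18.28
tcp_pos: [0.5571, -0.2507, 0.1187]
tcp_rot: [-2.065, -2.365, 0.002]
wrist_force: [-1.1, 0.7, -0.7]
width: 0.005
grip_force: 0.0
t 18.2833 console xy -0.017859210830413495 -0.2292009904953023 z 0.1186653614611943 F [-1.0695  0.7213 -0.6586] shift [ 0.2362 -0.0002  0.0588] turn [-0.0022 -0.0007 -0.0009]
orange 242.1 200.0 15 x,y mm 49.5 -26.4
blue 237.7 215.5 17 x,y mm 49.2 34.9
ptr 249.0 202.9 14 x,y mm 32.6 -25.8
orange 251.0503294571761 172.70523399160018 20 50.98475625812039 -28.90849366692293
ptr 252.51580907376368 181.11911151356327 11 34.537294829190834 -29.769791242661416
btn 270.4049424043897 203.1218803244227 97 -17.63683434771773 -59.44567134166429
```

The pointer hasn't moved and the button is back up at its starting position. I'm handing the job in.

```bash
python3 -c "
from plant import ctrl
print(ctrl.job_done())"
```

```text
the job is handed in; nothing more can be done
None
```

The pointer stands at the orange tab (within about 1 mm in the images). The green button was pressed about 5.7 mm and is back up. The peak wrist-force reading was about 7 N, and the job was handed in at about 18 s; the judge returned no verdict.

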